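Raise the counterweighted gate of a tube reader and push the rack home

ROBOT

A 7-joint arm with a two-finger parallel gripper is mounted at the origin on the work surface. World frame = base frame: x ahead of the robot, y to its left, z up, the work surface at z = 0. Lengths are in m, angles in rad, forces in N, time in s.
With the tool pointing down it reaches from about 0.4 to 0.9 m from the base axis. Payload 5.5 kg.
Tool frame: the origin (TCP) lies midway between the tips of the shut fingers; the grasp point (between the pads) lies 19 mm behind it (manip.grip_depth is the distance from the TCP to the grasp point, in m); z points along the fingers, x is the direction in which the jaws open and shut, and the axes are right-handed (so a half turn about z gives the same grasp; the last joint's range is limited). The gripper opens to 92 mm and grips with 3 to 60 N. Pads are 19 mm wide; open, the fingers measure 130 mm over their backs; the gripper's body (75 mm by 190 mm) begins 47 mm behind the grasp point.
Start: joints at [-0.875, 0.501, -0.427, 1.55, 0.221, 1.138, -0.21], TCP at [0.273, 0.59, 0.227] pointing down, gripper open.
Joint ranges: [-2.88, 2.88], [-0.31, 2.03], [-1.54, 1.56], [0.2, 2.42], [-1.41, 4.55], [0.19, 2.02], [-2.57, 2.57]. Speed limits (rad/s): [2.57, 2.57, 3.14, 3.14, 3.14, 3.14, 3.14].

INTERFACE

Orientations are given as a unit quaternion [x, y, z, w].
In Python, from bench import manip, effector, viewer gives the robot as it stands. Calls block until the motion is done:
- manip.move_pose(position, orientation): joint-space move of the TCP to a pose.
- manip.servo_line(position, ori=None, vel=0.15): straight line of the TCP; ori=None keeps the orientation; vel is the mean speed in m/s.
- manip.movej(angles): joint-space move.
- effector.open_jaws() and effector.close(f_grip=None): open the fingers fully, or close them until they stop; f_grip is the grip in N (None keeps the last).
- manip.sleep(seconds).
- manip.solve_ik(position, orientation): joint angles nearest the present ones, or None.
- viewer.get_image(name): name is "side" or "top" or "wrist"; returns the picture (420x560x3 uint8, red, green, blue); there is no depth.
- viewer.get_calibration(name): a dict with "vfov" (degrees; the focal length in pixels is half the picture's height over the tangent of half this angle, whatever the lens; pixels are square), "cx", "cy" (the principal point, pixels), "eye" and "attitude" of the camera in the world. Camera axes: x right, y down, z forward; pixel columns grow to the right and rows downward; lengths in m; the calibration is good to about 2 mm. A picture is of the moment at which its call begins: read the wrist's pose just before it. get_calibration takes no time and is no camera call; for the wrist camera it gives the pose at the moment of the call.
A pose or a line that the arm cannot do raises manip.PlanningError and nothing moves.
- manip.hand_in(): hands the job in, once; it reports no verdict.
Readings, each from a call of its own:
- manip.current_clock(): time.
- manip.current_q(): joint angles.
- manip.current_joint_velocities(): joint speeds.
- manip.current_tau(): joint torques, N m.
- manip.current_tool_pos(): TCP position.
- manip.current_tcp_rot(): TCP orientation.
- manip.current_force(): force on the tool from outside, world axes, zero at the start.
- manip.current_wrist_torque(): the same for the moment, N m.
- manip.current_finger_gap(): finger opening in m.
Only numpy, scipy, OpenCV 4.12 (cv2) and the standard library are available. Lean on these libraries where they do the work, as an engineer would, in place of code of your own. Each camera call takes 0.05 s, during which the arm holds its last target. There are 200 camera calls.

TASK

Push the counterweighted gate arm up past its balance point so that it stays raised by itself, then push the rack of tubes along its lane, under the raised arm, until it is fully home against the end stop of the reader. Push only: do not lift or tip the rack, and leave the other things on the bench where they are.

Things in the scene. Friction and masses are not known exactly. Their poses are not given: they have to be found in the camera images.
- dock: Fixed loading lane of a tube reader. Origin: on the bench surface, on the lane's centre line below the gate arm; x along the lane to the end stop (away from the robot), y left, z up. Floor plate, top at z = 6 mm, x = -130 to 120, y = -142 to 58 mm. Two guide rails along x, 5 mm thick, inner faces at y = +-45 mm, tops at z = 20 mm.
- end_stop (a point): Middle of the top edge of the end stop's face: an upright steel plate across the lane, at (75, 0, 56) mm in the dock's frame. The reader's cream housing (130 mm wide, top at z = 50 mm) stands behind it, to dock x = 129 mm. Fixed.
- gate_hinge (a point): Point on the gate's hinge axis, at (0, -100, 84) mm in the dock's frame; the axis is the dock's x. Fixed. The grey pivot post stands here: y = -120 to -80 mm, x = 10 to 22 mm, top at z = 104 mm in the dock's frame.
- gate (a joint): Angle of the gate arm, rad: 0 = lowered, level across the lane, pointing to the dock's +y; grows as the free end rises; 1.745 = raised stop, leaning 10 degrees past upright, away from the lane. Balance point about 0.79 (0.7 to 0.87): below it the arm falls back to 0, above it it swings by itself to the raised stop and stays. Raising it takes about 0.5 to 1 N near the free end.
- gate_end (a point): Centre of the end face of the arm's free end (black rubber cap, 16 mm long, 18 x 24 mm), 237 mm from the hinge axis. The arm is a straight metal bar, 14 mm thick (dock x) and 20 mm high, its mid-line through the hinge axis; lowered, its underside is 74 mm above the bench. The free end overhangs the floor plate by 79 mm, bare bench below it.
- counterweight (a point): Centre of the gate's steel counterweight, a cylinder of 48 mm diameter and 40 mm length (along the dock's x), fixed to the arm behind the hinge: with the arm lowered, 40 mm behind (dock -y) and 30 mm above the hinge axis.
- rack: Loose blue tube rack with six capped tubes fixed in it, 60 mm along its x (along the lane), 84 mm along its y, block 50 mm high, caps up to 88 mm; about 0.35 kg. Origin: centre of its underside; z up. Starts in the lane on the robot's side of the gate, where the lowered arm bars the caps' way. Home: front face on the end stop, origin at x = 45 mm in the dock's frame.
- spare_rack: Bystander: loose empty blue rack, 60 x 84 x 50 mm. Origin: centre of underside.
- reagent: Bystander: white reagent jar, 68 mm diameter, 130 mm high. Origin: centre of underside.
- tip_box: Bystander: pale yellow pipette tip box, 85 x 120 x 63 mm. Origin: centre of underside.
- slide_box: Bystander: clear flat box, 90 x 110 x 35 mm. Origin: centre of underside.
- beaker: Bystander: glass beaker, 68 mm diameter at the rim, 85 mm high. Origin: centre of underside.
- marker: Bystander: marker pen lying on the bench, about 138 x 14 x 14 mm. Origin: on its underside, near the middle.

How it is judged:
On the way, in this order (a step that is already met when the one before it is completed fails the run):
1. the gate arm is raised past its balance point and up (value of joint gate above 1.5 rad), for 0.2 s.
2. the rack stands against the end stop (x of rack in the frame of dock above 0.039 m and z of rack in the frame of dock below 0.012 m and angle between rack's own z axis and vertical below 0.06 rad), for 0.2 s.
At the end, for the whole second after the job is handed in: The gate arm stands raised by itself (joint above 1.5 rad, at rest) and the rack stands flat in the lane, at rest, within 6 mm of the end stop (all of step 2 and value of joint gate above 1.5 rad and velocity of joint gate between -0.05 and 0.05 rad/s and linear speed of rack below 0.01 m/s); the robot touches nothing.
It fails at once if the rack is lifted (z of rack in the frame of dock above 0.022 m).
It fails at once if the rack is tipped (angle between rack's own z axis and vertical above 0.3 rad).
It fails at once if another thing on the bench is moved by more than 25 mm (distance of any of spare_rack, reagent, tip_box, slide_box, beaker, marker from where it was at the start of the episode above 0.025 m).
It also fails if it takes over 61 s, if anything falls off the work surface, if the arm or the gripper's body presses on something with over 40 N, if the wrist force passes 120 N, or if a joint passes its speed limit or range.

## Working session

There is one attempt and no reset: what is moved stays moved. The work goes in short steps, each a Python script; the robot and the scene stay as the last script left them, time stands still between calls to the robot, and variables do not carry over. Pictures are saved under pics/ and viewed, about 8 in all and at most 12, crops included, and the job is handed in when it is done.

```bash
mkdir -p pics; python3 - <<'E'
from bench import manip, effector, viewer
import cv2
for n in("top","side"):
    im=viewer.get_image(n); cv2.imwrite(f"pics/{n}0.png",cv2.resize(im[:,:,::-1],(800,600),interpolation=cv2.INTER_CUBIC))
    print(n,viewer.get_calibration(n))
print(manip.current_clock(),manip.current_tcp_rot())
E
```

```text
top {'vfov': 47.635229613293426, 'cx': 280.8873643127994, 'cy': 203.1110831203433, 'eye': array([0.42944974, 0.04181169, 1.06373363]), 'attitude': array([-0.69962337,  0.70873505, -0.06920328,  0.05858906])}
side {'vfov': 56.88331909582957, 'cx': 276.1381877733355, 'cy': 206.4205509673542, 'eye': array([ 0.16942243, -0.43980746,  0.70450102]), 'attitude': array([ 0.8607894 , -0.325893  ,  0.14440054, -0.36329581])}
0.1 [ 8.42424334e-01  5.38813935e-01 -7.60603973e-04  4.55257536e-04]
```

View pics/top0.png

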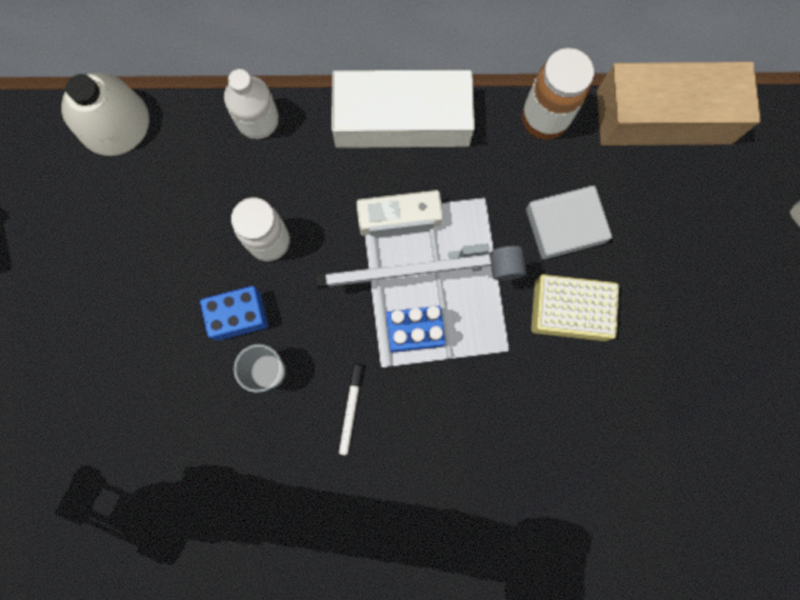

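View pics/side0.png

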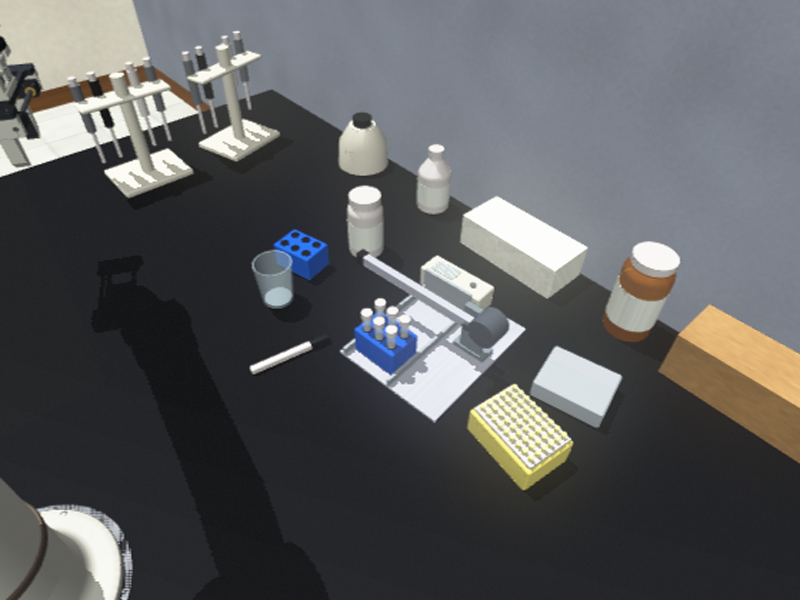

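The top view, at 800 px scale, gives:
- **Floor plate corners:** far right (487,199), near right (507,351), near left (381,365).
- **Gate:** tip at about (318,281), counterweight at about (509,262).
- **Rack:** caps between about (398,317) and (436,333).

My plan is to raise the gate by pressing the counterweight down from above, then push the rack with a tool tilted backwards.

```bash
cat > h.py <<'E'
from bench import manip, effector, viewer
import numpy as np, cv2
from scipy.spatial.transform import Rotation as R
from scipy.optimize import least_squares
def cam(n):
    c=viewer.get_calibration(n); return c,R.from_quat(c["attitude"]),210/np.tan(np.radians(c["vfov"]/2))
def px2w(n,u,v,z,s=1/1.428571):
    c,r,f=cam(n); d=r.apply([(u*s-c["cx"])/f,(v*s-c["cy"])/f,1]); return c["eye"]+d*(z-c["eye"][2])/d[2]
def w2px(n,P,s=1.428571):
    c,r,f=cam(n); p=r.inv().apply(np.array(P)-c["eye"]); return np.c_[p[:,0]/p[:,2]*f+c["cx"],p[:,1]/p[:,2]*f+c["cy"]]*s
def D2W(pose,P): # dock mm -> world m
    P=np.atleast_2d(P)/1000.; return R.from_euler("z",pose[2]).apply(P)+[pose[0],pose[1],0]
def W2D(pose,P): return R.from_euler("z",-pose[2]).apply(np.atleast_2d(P)-[pose[0],pose[1],0])*1000
E
python3 - <<'E'
from h import *
M=np.array([[-130,-142,6],[-130,58,6],[120,-142,6],[0,237-100,84]])
top=np.array([[507,351],[381,365],[487,199],[318,281]])
f=lambda p:(w2px("top",D2W(p,M))-top).ravel()
s=least_squares(f,[.5,0,0]); p=s.x; print(p,s.fun.round(1)); np.save("dock.npy",p)
caps=[(398,317),(415,315),(433,313),(400,337),(418,335),(436,333)]
w=np.array([px2w("top",*c,.094) for c in caps]); print("rack dock",W2D(p,w).round(0).tolist(),W2D(p,w).mean(0))
print("cw",W2D(p,px2w("top",509,262,.125)))
for n,u,v,z in[("beaker",260,368,.05),("jar",268,250,0.02),("tip",578,305,.063),("slide",569,222,.035),("mark",350,410,.007)]: print(n,px2w("top",u,v,z).round(3),W2D(p,px2w("top",u,v,z)).round(0))
# overlay
ims=[]
for n in("top","side"):
    im=cv2.imread(f"pics/{n}0.png")
    pts=np.vstack([M,[[75,0,56],[0,-140,114],[0,-140,138],[-130,45,20],[-130,-45,20],[0,-100,84]]])
    for a in w2px(n,D2W(p,pts)): cv2.drawMarker(im,tuple(int(round(x)) for x in a),(0,0,255),cv2.MARKER_CROSS,8,1)
    c=im[170:390,290:550] if n=="top" else im[230:430,320:560]
    ims.append(cv2.resize(c,(400,360),interpolation=cv2.INTER_CUBIC))
cv2.imwrite("pics/ov.png",np.hstack(ims))
# IK checks
ya=p[2]
def ori(head,tilt): # head: dock yaw of pointing direction; jaw axis horizontal, perpendicular
    r=R.from_euler("z",ya+head)
    z=np.array([np.sin(tilt),0,-np.cos(tilt)]); res=[]
    for sg in(1,-1):
        x=np.array([0,sg,0]); res.append((r*R.from_matrix(np.c_[x,np.cross(z,x),z])).as_quat())
    return res
for nm,h,t,P in[("cw",np.pi/2,.35,(0,-152,180)),("cwlow",np.pi/2,.35,(0,-152,85)),("cw0",np.pi/2,0.,(0,-152,85)),("pre",0,.6,(-170,12,32)),("end",0,.6,(15,12,32)),("pre45",0,.8,(-170,12,32)),("end45",0,.8,(15,12,32))]:
    for q in ori(h,t):
        j=manip.solve_ik(D2W(p,P)[0],q); print(nm,None if j is None else np.round(j,2))
E
```

```text
[0.63898254 0.01286222 0.09900331] [ 1.4  0.5 -0.1  0.9 -0.3 -0.3 -1.  -1.1]
rack dock [[-69.0, 25.0, 94.0], [-69.0, 1.0, 94.0], [-69.0, -26.0, 94.0], [-98.0, 26.0, 94.0], [-98.0, -0.0, 94.0], [-98.0, -26.0, 94.0]] [-8.37357870e+01 -8.89986456e-02  9.40000000e+01]
cw [[ -12.8596149  -139.21262023  125.        ]]
beaker [0.5   0.236 0.05 ] [[-116.  236.   50.]]
jar [0.687 0.234 0.02 ] [[ 70. 215.  20.]]
tip [ 0.587 -0.239  0.063] [[ -77. -245.   63.]]
slide [ 0.724 -0.24   0.035] [[  59. -260.   35.]]
mark [0.437 0.106 0.007] [[-192.  112.    7.]]
cw [-0.35  1.09  1.35  1.46 -1.22  1.74 -2.02]
cw [ 0.25  0.65  0.13  1.44 -0.41  1.25  0.63]
cwlow [-0.35  1.25  1.35  1.51 -1.36  1.7  -1.95]
cwlow [ 0.29  0.75  0.07  1.49 -0.41  1.1   0.67]
cw0 [-0.58  1.16  1.35  1.64 -1.17  1.34 -2.08]
cw0 [ 0.08  0.65  0.12  1.62 -0.09  0.88  0.34]
pre None
pre None
end [ 0.92  1.19 -1.31  2.16  2.03  0.94  0.18]
end [ 0.1   0.59 -0.21  2.19  2.81  0.23  1.99]
pre45 None
pre45 None
end45 [ 0.53  0.78 -0.68  2.29  2.75  0.67 -0.85]
end45 [ 0.5   0.77 -0.65  2.29  2.77  0.66  2.26]
```

View pics/ov.png

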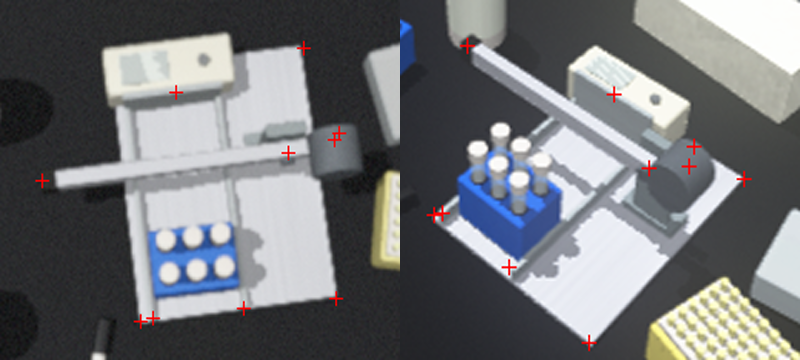

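The overlay fits: the plate corners, gate tip, end stop and counterweight line up to within about 6 mm. The rack is at dock (-84, 0). Next I'll raise the gate, and scan which tilts are reachable for the rack push.

```bash
cat >> h.py <<'E'
p=np.load("dock.npy")
def ori(head,tilt,sg=-1):
    r=R.from_euler("z",p[2]+head); z=np.array([np.sin(tilt),0,-np.cos(tilt)]); x=np.array([0,sg,0])
    return (r*R.from_matrix(np.c_[x,np.cross(z,x),z])).as_quat()
def dw(*P): return D2W(p,P)[0]
def tcp(): return W2D(p,manip.current_tool_pos())[0].round(1)
E
python3 - <<'E'
from h import *
effector.close(5)
o=ori(np.pi/2,.35)
# rise, pass high over everything to the counterweight
t=manip.current_tool_pos(); manip.servo_line([t[0],t[1],.40],vel=.3)
manip.move_pose(dw(-3,-152,380),o)
manip.servo_line(dw(-3,-152,160),vel=.2)
print(manip.current_clock(),tcp(),manip.current_force())
for z in range(150,83,-6):
    manip.servo_line(dw(-3,-152,z),vel=.08); print(z,tcp(),manip.current_force().round(1))
manip.servo_line(dw(-3,-220,130),vel=.25); 
manip.servo_line(dw(-3,-220,250),vel=.25); manip.sleep(.5)
print(manip.current_clock(),manip.current_force())
im=viewer.get_image("side"); cv2.imwrite("pics/side1.png",cv2.resize(im[:,:,::-1],(800,600)))
for sg in(1,-1):
  for x in(-140,15):
    for t in(0,.1,.2,.3,.4,.5,.6):
      print(sg,x,t,[z for z in(32,38,44,50) if manip.solve_ik(dw(x,10,z),ori(0,t,sg)) is not None])
E
```

```text
6.4167 [  -2.1 -152.5  161.5] [1.23645562 0.86621934 0.16833511]
150 [  -3.3 -151.8  149.7] [-0.3  0.  -0.1]
144 [  -3.3 -151.8  143.5] [-0.4  1.6  0.6]
138 [  -3.4 -151.8  137.4] [-0.3 -0.3  0.9]
132 [  -2.3 -153.9  132.9] [-0.5 -2.5  5.7]
126 [  -2.3 -158.2  128.1] [-1.6 -9.  10.7]
120 [  -2.2 -162.1  122.8] [ -0.2 -14.9  12.5]
114 [  -2.2 -165.6  117.1] [ -0.2 -19.8  13.3]
108 [  -2.1 -168.6  111.1] [  0.8 -24.2  12.4]
102 [  -2.2 -170.9  104.8] [  2.2 -27.5  10.8]
96 [  -2.2 -172.6   98.3] [  3.5 -29.9   8.2]
90 [  -2.4 -173.4   91.6] [  3.5 -30.8   4.5]
84 [  -3.1 -166.3   85. ] [ 0.6 -3.4  2.1]
11.05 [-0.30769423 -0.1825246  -0.12157214]
1 -140 0 [32, 38, 44, 50]
1 -140 0.1 [32, 38, 44, 50]
1 -140 0.2 [32, 38, 44, 50]
1 -140 0.3 [32, 38, 44, 50]
1 -140 0.4 [32, 38, 44, 50]
1 -140 0.5 []
1 -140 0.6 []
1 15 0 [32, 38, 44, 50]
1 15 0.1 [32, 38, 44, 50]
1 15 0.2 [32, 38, 44, 50]
1 15 0.3 [32, 38, 44, 50]
1 15 0.4 [32, 38, 44, 50]
1 15 0.5 [32, 38, 44, 50]
1 15 0.6 [32, 38, 44, 50]
-1 -140 0 [32, 38, 44, 50]
-1 -140 0.1 [32, 38, 44, 50]
-1 -140 0.2 [32, 38, 44, 50]
-1 -140 0.3 [32, 38, 44, 50]
-1 -140 0.4 [32, 38, 44, 50]
-1 -140 0.5 []
-1 -140 0.6 []
-1 15 0 [32, 38, 44, 50]
-1 15 0.1 [32, 38, 44, 50]
-1 15 0.2 [32, 38, 44, 50]
-1 15 0.3 [32, 38, 44, 50]
-1 15 0.4 [32, 38, 44, 50]
-1 15 0.5 [32, 38, 44, 50]
-1 15 0.6 [32, 38, 44, 50]
```

View pics/side1.png

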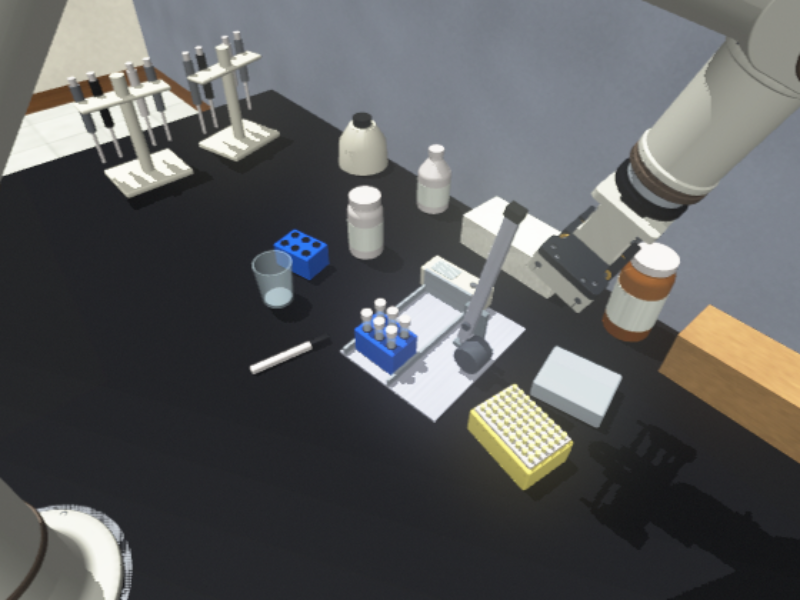

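The gate is raised: cap at about (515,211), counterweight low at about (473,354), and nothing else has moved. The finger slipped outward on the counterweight but still took the arm past balance. Next is the rack push, in small steps watching the force.

```bash
cat > push.py <<'E'
from h import *
import sys
def push(x0,x1,step,fmax,z=34,y=10):
    x=x0
    while x<x1:
        x=min(x+step,x1); t=np.interp(x,[-135,15],[.35,.6])
        manip.servo_line(dw(x,y,z),ori=ori(0,t,SG),vel=.06)
        f=R.from_euler("z",-p[2]).apply(manip.current_force()); print(x,tcp(),f.round(1))
        if -f[0]>fmax: break
    return x
SG=1
E
python3 - <<'E'
import push as P
from h import *
a=np.array([[0,-100+237*np.cos(1.745),84+237*np.sin(1.745)],[0,-100+237*np.cos(1.5),84+237*np.sin(1.5)]]); print("cap at 1.745/1.5:",w2px("side",D2W(p,a)).round())
manip.servo_line(dw(-160,-220,260),vel=.3)
j0=manip.current_q(); tgt=dw(-137,10,180)
c=[(np.abs(manip.solve_ik(tgt,ori(0,.35,s))-j0).max(),s) for s in(1,-1)]; print(c)
P.SG=min(c)[1]; open("sg","w").write(str(P.SG))
manip.move_pose(tgt,ori(0,.35,P.SG))
manip.servo_line(dw(-137,10,34),vel=.15); print(manip.current_clock(),tcp(),manip.current_force().round(1))
P.push(-137,-60,11,20)
print(manip.current_clock())
for n in("side",): 
    im=viewer.get_image(n); cv2.imwrite("pics/side2.png",cv2.resize(im[150:330,180:420,::-1],(800,600),interpolation=cv2.INTER_CUBIC))
E
```

```text
cap at 1.745/1.5: [[517. 208.]
 [479. 187.]]
[(np.float64(0.9189607816367522), 1), (np.float64(2.3358935257162496), -1)]Traceback (most recent call last):
  File "<stdin>", line 9, in <module>
bench.PlanningError: the arm cannot follow that straight line within its joint ranges
```

The cap position matches 1.745 rad. The straight descent failed, so I'll look at the IK along it.

```bash
python3 - <<'E'
from h import *
print(tcp(),manip.current_q().round(2),manip.current_clock())
for s in(1,-1):
  for t in(.1,.2,.3,.35):
    for z in(180,100,34):
      j=manip.solve_ik(dw(-137,10,z),ori(0,t,s)); print(s,t,z,None if j is None else np.round(j,2))
E
```

```text
[-135.5    9.4  180.6] [-0.09  0.08  0.03  2.26 -0.03  0.45  1.63] 12.7583
1 0.1 180 [-0.1   0.2   0.03  2.06 -0.01  0.78  1.61]
1 0.1 100 [-0.1   0.33  0.03  2.12 -0.02  0.59  1.62]
1 0.1 34 [-0.1   0.46  0.03  2.15 -0.04  0.44  1.63]
1 0.2 180 [-0.1   0.15  0.03  2.14 -0.02  0.65  1.62]
1 0.2 100 [-0.09  0.29  0.03  2.2  -0.03  0.45  1.63]
1 0.2 34 [-0.09  0.43  0.02  2.23 -0.06  0.29  1.65]
1 0.3 180 [-0.09  0.1   0.03  2.23 -0.03  0.52  1.63]
1 0.3 100 [-0.08  0.26  0.02  2.29 -0.05  0.3   1.65]
1 0.3 34 [ 0.32  0.44 -0.43  2.3   0.91  0.21  0.74]
1 0.35 180 [-0.09  0.08  0.03  2.27 -0.03  0.45  1.64]
1 0.35 100 [-0.07  0.24  0.01  2.33 -0.07  0.22  1.67]
1 0.35 34 [ 0.51  0.49 -0.65  2.33  1.4   0.27  0.29]
-1 0.1 180 [-1.13  0.56  1.37  2.09 -0.72  0.96 -0.86]
-1 0.1 100 [-0.91  0.55  1.04  2.14 -0.76  0.74 -0.85]
-1 0.1 34 [-1.    0.96  1.26  2.17 -1.27  0.96 -0.46]
-1 0.2 180 [-1.19  0.45  1.38  2.17 -0.7   0.8  -0.87]
-1 0.2 100 [-0.9   0.46  1.    2.23 -0.79  0.59 -0.81]
-1 0.2 34 [-0.97  0.81  1.15  2.25 -1.33  0.75 -0.37]
-1 0.3 180 [-1.27  0.33  1.4   2.25 -0.68  0.63 -0.88]
-1 0.3 100 [-0.84  0.37  0.9   2.31 -0.86  0.42 -0.73]
-1 0.3 34 [-0.7   0.53  0.75  2.33 -1.34  0.37 -0.29]
-1 0.35 180 [-0.09  0.08  0.03  2.27 -0.03  0.45  1.64]
-1 0.35 100 [-0.77  0.33  0.81  2.35 -0.91  0.33 -0.67]
-1 0.35 34 [-1.12  1.36  1.52  2.38  4.47  1.32 -0.15]
```

```bash
sed -i 's/y=10/y=14/; s/\[-135,15\],\[.35,.6\]/[-100,15],[.2,.6]/; s/^SG=1//; s/^import sys/SG=1/' push.py; python3 - <<'E'
import push as P
from h import *
manip.servo_line(dw(-140,14,180),ori=ori(0,.2,1),vel=.15)
manip.servo_line(dw(-140,14,36),vel=.15); print(manip.current_clock(),tcp(),manip.current_force().round(1))
P.push(-140,-60,10,20,z=36)
print(manip.current_clock(),manip.current_q().round(2))
im=viewer.get_image("side"); cv2.imwrite("pics/side2.png",cv2.resize(im[150:330,180:420,::-1],(800,600),interpolation=cv2.INTER_CUBIC))
E
```

```text
14.1833 [-139.5   13.8   36.7] [-0.4  0.1  0.5]
-130 [-128.7   14.    36.7] [ 0.1 -0.9  0.3]
-120 [-119.4   14.    36. ] [-0.2  0.2 -0.1]
-110 [-109.3   14.    36.1] [-0.4 -0.   0.1]
-100 [-99.2  14.   36.2] [ 0.7  0.1 -0. ]
-90 [-89.9  13.9  36.1] [ 0.3  0.4 -0.6]
-80 [-79.9  13.9  36.1] [-0.   0.9 -0. ]
-70 [-69.9  13.9  36.1] [ 0.3 -0.2 -1.1]Traceback (most recent call last):
  File "<stdin>", line 5, in <module>
  File "push.py", line 7, in push
    manip.servo_line(dw(x,y,z),ori=ori(0,t,SG),vel=.06)
    ~~~~~~~~~~~~~~~~^^^^^^^^^^^^^^^^^^^^^^^^^^^^^^^^^^^
bench.PlanningError: the arm cannot follow that straight line within its joint ranges
```

```bash
python3 - <<'E'
from h import *
print(manip.current_q().round(2),tcp())
for x in(-60,-40,-20,0,15): 
  print(x,[(t,np.round(j,2)[[0,4,5,6]].tolist()) for t in(.15,.25,.35) if (j:=manip.solve_ik(dw(x,14,36),ori(0,t,1))) is not None])
im=viewer.get_image("side"); cv2.imwrite("pics/side2.png",cv2.resize(im[150:330,180:420,::-1],(800,600),interpolation=cv2.INTER_CUBIC))
E
```

```text
[-0.08  0.48  0.    2.16 -0.04  0.2   1.63] [-69.9  13.9  36.1]
-60 [(0.15, [-0.1, -0.04, 0.45, 1.62]), (0.25, [-0.09, -0.04, 0.3, 1.62]), (0.35, [0.19, 0.79, 0.19, 0.86])]
-40 [(0.15, [-0.1, -0.04, 0.48, 1.62]), (0.25, [-0.09, -0.04, 0.32, 1.62]), (0.35, [0.2, 0.76, 0.22, 0.89])]
-20 [(0.15, [-0.1, -0.04, 0.5, 1.62]), (0.25, [-0.09, -0.04, 0.35, 1.62]), (0.35, [0.21, 0.75, 0.25, 0.91])]
0 [(0.15, [-0.11, -0.04, 0.53, 1.62]), (0.25, [-0.1, -0.04, 0.37, 1.62]), (0.35, [-0.08, -0.04, 0.21, 1.63])]
15 [(0.15, [-0.11, -0.04, 0.55, 1.62]), (0.25, [-0.1, -0.04, 0.39, 1.62]), (0.35, [-0.09, -0.04, 0.22, 1.63])]
```

View pics/side2.png

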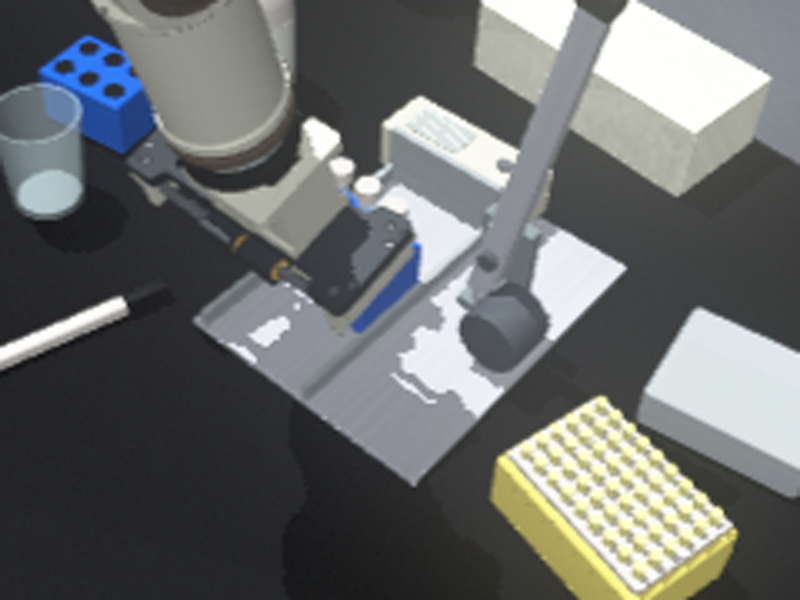

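The rack is sliding with the finger and the gate stays up, with its cap leaning away at the top. The wrist joint limit calls for a constant tilt of about 0.3. I'll back off and shift slightly left for clearance to the raised bar, then continue.

```bash
sed -i 's/t=np.interp.*/t=.28/' push.py; python3 - <<'E'
import push as P
from h import *
manip.servo_line(dw(-78,14,36),vel=.1)
manip.servo_line(dw(-78,19,36),ori=ori(0,.28,1),vel=.1)
x=P.push(-78,-8,14,12,z=36,y=19)
x=P.push(x,30,4,10,z=36,y=19)
print(x,manip.current_clock())
im=viewer.get_image("side"); cv2.imwrite("pics/side3.png",cv2.resize(im[150:330,180:420,::-1],(800,600),interpolation=cv2.INTER_CUBIC))
E
```

```text
Traceback (most recent call last):
bench.PlanningError: the arm cannot follow that straight line within its joint ranges
```

```bash
python3 - <<'E'
import push as P
from h import *
manip.servo_line(dw(-80,14,36),ori=ori(0,.26,1),vel=.1)
manip.servo_line(dw(-80,19,36),ori=ori(0,.26,1),vel=.1)
x=P.push(-80,-8,14,12,z=36,y=19)
x=P.push(x,30,4,10,z=36,y=19)
print(x,manip.current_clock())
im=viewer.get_image("side"); cv2.imwrite("pics/side3.png",cv2.resize(im[150:330,180:420,::-1],(800,600),interpolation=cv2.INTER_CUBIC))
E
```

```text
-66 [-65.6  18.9  36. ] [ 0.5 -0.2 -0.7]
-52 [-51.5  18.9  36.1] [ 0.5 -0.6  1.5]
-38 [-37.4  18.9  36.2] [-0.1 -0.5 -0.1]
-24 [-23.5  19.   36.1] [ 0.9  0.1 -0.3]
-10 [-9.4 19.  36.2] [ 1.  -0.2  0.7]
-8 [-8.3 18.9 35.9] [-1.6  0.5  2.4]
-4 [-4.1 19.  35.8] [-1.2  0.6 -1.2]
0 [ 0.3 19.  36. ] [-0.9  0.9 -0.5]
4 [ 2.2 18.9 35.3] [-7.4 -0.3  4.1]
8 [ 2.7 18.9 34.1] [-15.6  -0.7   9.9]
8 20.1167
```

View pics/side3.png

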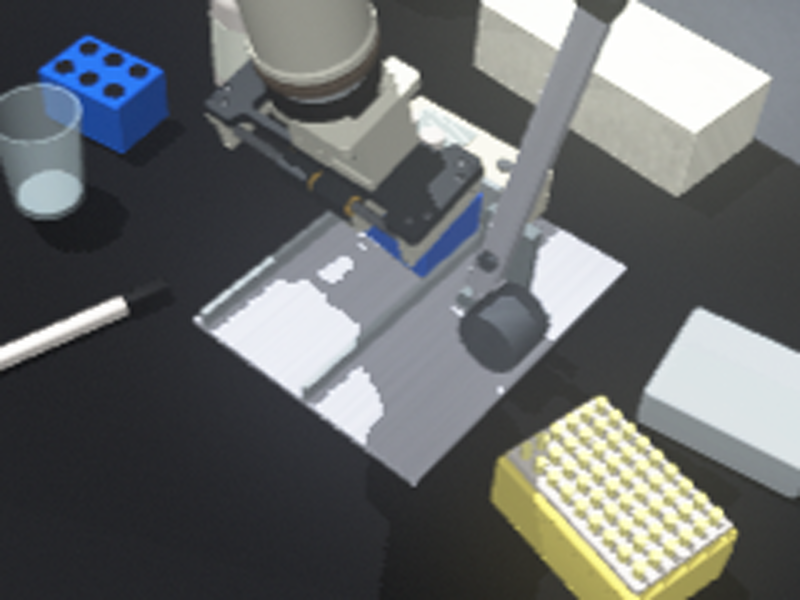

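The force rose sharply at TCP x≈2.5, which fits the rack being against the stop given about 12 mm of finger in front of the TCP. I'll back off and check from above.

```bash
python3 - <<'E'
from h import *
manip.servo_line(dw(-60,19,38),ori=ori(0,.26,1),vel=.15)
manip.servo_line(dw(-100,19,150),ori=ori(0,.1,1),vel=.2)
manip.movej(np.array(manip.current_q())+[1.0,-.2,0,0,0,0,0])
manip.sleep(.3)
print(manip.current_clock(),tcp(),manip.current_force().round(1))
ims=[]
for n,(a,b,c,d) in(("top",(120,260,220,380)),("side",(150,290,220,380))):
    im=cv2.resize(viewer.get_image(n)[:,:,::-1],(800,600),interpolation=cv2.INTER_CUBIC)
    cv2.imwrite(f"pics/{n}f.png",im)
    P=[[75,0,56],[75,-42,56],[75,42,56]]+[[x,y,56] for x in(15,75) for y in(-42,42)]
    im=cv2.resize(im,None,fx=2.5,fy=2.5,interpolation=cv2.INTER_CUBIC)
    for q in w2px(n,D2W(p,P)): cv2.drawMarker(im,tuple(int(v*2.5) for v in q),(0,0,255),cv2.MARKER_CROSS,10,1)
    o=[int(v*1.4286*2.5) for v in(a,b,c,d)]
    ims.append(cv2.resize(im[o[0]:o[1],o[2]:o[3]],(400,350)))
cv2.imwrite("pics/fin.png",np.hstack(ims))
E
```

```text
23.7417 [-356.6 -442.   259.9] [ 0.1  1.1 -0.4]
```

View pics/fin.png

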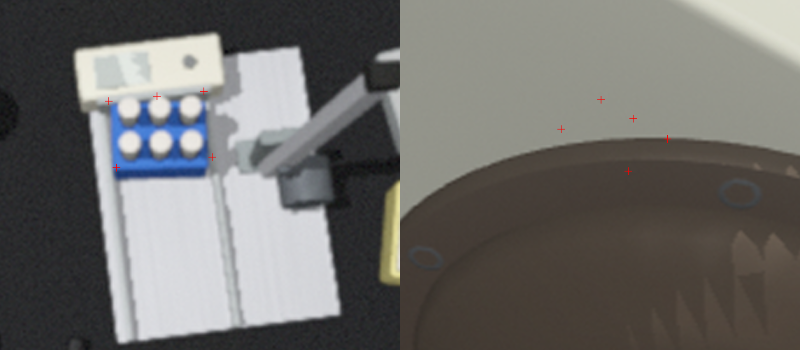

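```bash
python3 - <<'E'
from h import *
im=cv2.imread("pics/topf.png")[180:280,345:465]
cv2.imwrite("pics/fin2.png",cv2.resize(im,(720,600),interpolation=cv2.INTER_CUBIC))
E
```

```text
(no output)
```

View pics/fin2.png

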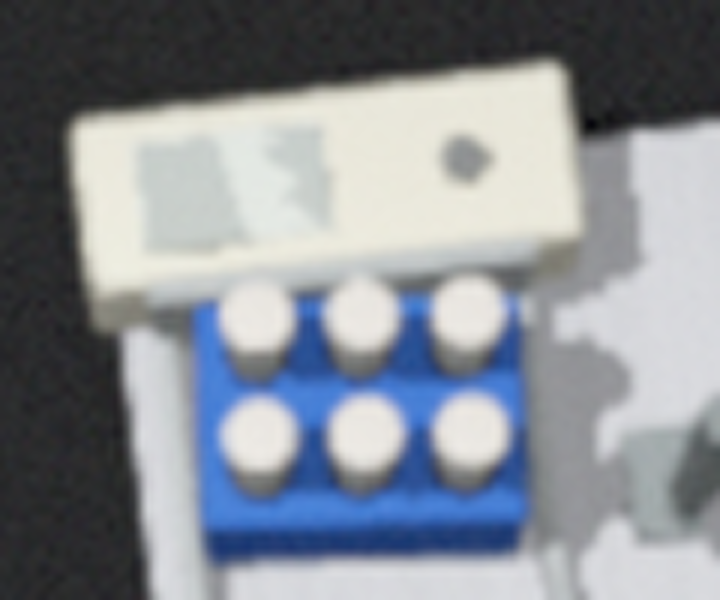

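The close-up shows the rack yawed about 6° clockwise in the lane. Its front-left corner is on the stop, and there is a gap on the right, at about (520,295) against the stop at (535,250). I need to push on the right half to square it. To stay clear of the raised bar, I'll turn the gripper body along the lane.

```bash
cat > sq.py <<'E'
from h import *
def orx(t,sg):
    z=np.array([np.sin(t),0,-np.cos(t)]); x=sg*np.array([np.cos(t),0,np.sin(t)])
    return (R.from_euler("z",p[2])*R.from_matrix(np.c_[x,np.cross(z,x),z])).as_quat()
def push(y,x0,o,fmax,z=44,xmax=6):
    x=x0; 
    while x<xmax:
        x+=3; manip.servo_line(dw(x,y,z),ori=o,vel=.05)
        f=R.from_euler("z",-p[2]).apply(manip.current_force())
        if abs(f[0])>1.5: print(x,tcp(),f.round(1))
        if -f[0]>fmax: break
    manip.servo_line(dw(-60,y,z),vel=.15)
E
python3 - <<'E'
from sq import *
q=np.array(manip.current_q())-[1.0,-.2,0,0,0,0,0]
best=[]
for sg in(1,-1):
  for t in(.12,.05):
    js=[manip.solve_ik(dw(x,-22,z),orx(t,sg)) for x,z in((-80,150),(-60,44),(5,44))]
    print(sg,t,[None if j is None else j.round(2).tolist() for j in js])
    if all(j is not None for j in js): best.append((np.abs(js[0]-q).max(),-t,sg))
b=min(best); o=orx(-b[1],b[2]); print(b)
manip.movej(q); manip.move_pose(dw(-80,-22,150),o)
manip.servo_line(dw(-60,-22,44),vel=.15); print(tcp())
push(-22,-30,o,11)
push(-10,-30,o,11)
manip.servo_line(dw(-100,-10,150),vel=.2)
manip.movej(np.array(manip.current_q())+[.9,-.2,0,0,0,0,0]); manip.sleep(.3)
print(manip.current_clock())
im=cv2.resize(viewer.get_image("top")[:,:,::-1],(800,600),interpolation=cv2.INTER_CUBIC)
cv2.imwrite("pics/fin3.png",np.hstack([cv2.resize(im[180:280,345:465],(480,400),interpolation=cv2.INTER_CUBIC),cv2.resize(im[80:480,180:640],(320,400))]))
E
```

```text
1 0.12 [[0.26, 0.35, -0.32, 1.95, 0.15, 0.74, -0.05], [0.19, 0.55, -0.25, 1.96, 0.23, 0.54, -0.11], [0.16, 0.63, -0.24, 1.8, 0.23, 0.62, -0.11]]
1 0.05 [[0.25, 0.39, -0.32, 1.89, 0.16, 0.83, -0.06], [0.19, 0.58, -0.26, 1.9, 0.23, 0.65, -0.11], [0.16, 0.66, -0.25, 1.73, 0.23, 0.73, -0.11]]
-1 0.12 [[0.94, 0.73, -1.3, 1.93, 0.88, 1.03, 2.51], [0.65, 0.72, -0.87, 1.95, 0.84, 0.73, 2.55], [0.72, 0.94, -1.09, 1.78, 1.05, 0.97, 2.46]]
-1 0.05 [[0.9, 0.78, -1.3, 1.87, 0.86, 1.13, 2.53], [0.76, 0.88, -1.09, 1.88, 0.98, 0.97, 2.46], [0.69, 0.97, -1.09, 1.71, 1.0, 1.05, 2.51]]
(np.float64(1.3382978992940433), -0.12, -1)
[-59.6 -21.4  44.7]
3 [  2.6 -22.3  43.8] [-3.5 -2.2  1.9]
6 [  2.8 -22.4  43.6] [-13.6  -2.1  10.8]
3 [  2.2 -10.   43.7] [-4.7 -0.3  1.2]
6 [  2.5 -10.   43.4] [-13.9  -0.9  10. ]
39.05
```

View pics/fin3.png

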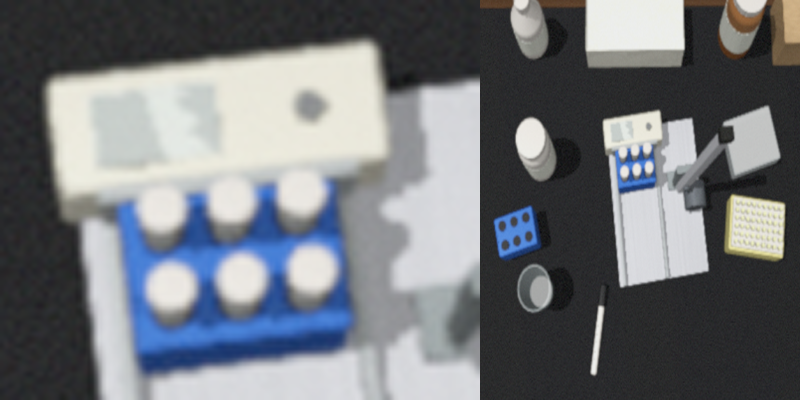

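The rack is now square, with its front edge flush along the whole stop face. The gate is up, the bystanders are in place and the robot is clear, so I'm handing in.

```bash
python3 -c "
from bench import manip
print(manip.current_force(),manip.current_clock()); manip.hand_in()"
```

```text
[-0.47890144  0.48685463  0.02623722] 39.1
the job is handed in; nothing more can be done
```

The gate is raised and staying up, the rack is home against the end stop, and I handed the job in at 39.1 s; no verdict was reported.

- **Gate:** I raised it by pressing the counterweight down from above with the closed fingers. The finger slipped outward on the counterweight (peak about 31 N sideways), but the arm still went past balance. In the side picture after the lift, the arm's cap was within 4 px of where it should be at the raised stop. The last top picture still shows it up.
- **Rack:** The first push, left of centre, left the rack yawed about 6° with only its front-left corner on the stop. I squared it with two more pushes, at 22 mm and 10 mm right of centre. Both met a hard stop at the same depth, within 0.3 mm, at about 14 N. The last top picture shows its front edge flush along the stop.
- **Other things on the bench:** They look unmoved in the last picture, and the robot was clear of everything with no measurable contact force.
- **Disagreements:** My dock position estimate was off by a few mm along the lane, so I judged "home" by contact and the picture rather than by coordinates. The last side picture was blocked by the robot, so I did not use it.

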